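# Seat the focus carriage in the corner of the measuring stage

## Robot

A 6-joint arm with a two-finger parallel gripper is mounted at the origin on the work surface. World frame = base frame: x ahead of the robot, y to its left, z up, the work surface at z = 0. Lengths are in m, angles in rad, forces in N, time in s.
With the tool pointing down it reaches from about 0.3 to 0.875 m from the base axis. Payload 6.4 kg.
Tool frame: the origin (TCP) lies midway between the tips of the shut fingers; the grasp point (between the pads) lies 19 mm behind it (ctrl.pinch_z is the distance from the TCP to the grasp point, in m); z points along the fingers, y is the line along which they close (so a half turn about z gives the same grasp; the last joint's range is limited). The gripper opens to 85 mm and grips with 20 to 120 N. Pads are 22 mm wide; open, the fingers measure 114 mm over their backs; the gripper's body (76 mm by 85 mm) begins 54 mm behind the grasp point. The pads swing forward as they close: fully open they stand 13 mm farther back than shut.
Start: joints at [0.972, 0.181, 1.607, -0, 1.354, -0.206], TCP at [0.22, 0.531, 0.231] pointing down, gripper open.
Joint ranges: [-2.99, 2.99], [-0.89, 2.07], [0.3, 2.58], [-1.14, 4.28], [0, 2.63], [-3.12, 3.12]. Speed limits (rad/s): [2.57, 2.57, 3.01, 3.14, 3.14, 3.14].

## Interface

Orientations are given as a unit quaternion [w, x, y, z].
In Python, from bench import ctrl gives the robot as it stands.
- The arm moves only by the tool apply_moves, never from a script. Its argument "moves" is a list of rows, each an object with "jaw": the opening, from 0 (shut) to 1 (fully open); "offset": the shift along the tool's x, y, z in mm, a list of three; "rot": the turn, a rotation vector about the tool's x, y, z in degrees, a list of three. In form: [{"jaw": jaw, "offset": [dx, dy, dz], "rot": [ax, ay, az]}, ...]. A call has exactly 5 rows; each row shifts and turns the commanded pose from where the row before left it, along the tool's axes as they then stand; what a row does not reach is not made up. A row lasts 1/8 s, in which the tool goes at most 62.5 mm and 10.7 degrees, less where a joint would pass 70% of its speed; a pose out of reach is approached as far as the arm can. A call is refused whole if a number of a shift passes 62.5 or a number of a turn 10.7, either way. A call with a gripper value outside its range is refused whole. The fingers move at their own pace and stop on an object; the grip force is fixed at half the most. Time passes only in rows, so rows that do not move let the fingers close, or fill a call up. It gives the time, the measured TCP pose, the force, the opening and the grip force at its end, in the units of the state.
- ctrl.get_obs(): the state, without advancing time (a new reading comes with each control period).
- ctrl.camera(name): name is "scene" or "top" or "wrist"; returns (picture, depth): 400x640x3 uint8, red, green, blue; 400x640 float32, m along the optical axis (not along the pixel's ray), 0 where there is no reading.
- ctrl.camera_params(name): a dict with "K" (3x3 intrinsics, pixels), "cam_to_world" (4x4, takes a point from camera to world coordinates); the wrist camera has in their place "mount" (4x4, takes a point from camera to tool coordinates, whose origin is the TCP and whose axes are the flange's). Camera axes: x right, y down, z forward; pixel columns grow to the right and rows downward; lengths in m; the calibration is good to about 2 mm. The wrist camera is an equidistant fisheye: a pixel r from the principal point sees the ray r / f radians off the axis. A picture is of the moment at which its call begins: read the wrist's pose just before it. camera_params takes no time and is no camera call.
- ctrl.hand_in(): hands the job in; it is judged then, once.
Trained networks look in the newest picture that a camera, given by its name, has taken for a name from the list of things; names that differ only in an ending like _2 or _b are one class to them, and where a whole thing is asked for, a point or a joint stands for the part that bears it (a point fixed in the world has none). Each returns a list of dicts, best first, with "score" (0 to 1); they miss things now and then, are a little off and sometimes report something else, mostly with a low value. They report only what shows in the picture. A call takes as long as a camera call. They do not tell look-alikes from the thing itself.
- ctrl.outline_of(camera, target): "region" (400x640 bool, what is visible of it) and "position" ([column, row] in pixels, amid what is visible of it).
The state is a dict: "time_s": time; "q": joint angles; "dq": joint speeds; "joint_efforts": joint torques, N m; "eef_pos": TCP position; "eef_rot": TCP orientation; "wrist_force": force on the tool from outside, world axes, zero at the start; "torque": the same for the moment, N m; "opening": opening from 0.0 (shut) to 1.0 (fully open); "grasp_force": force on a finger pad.
Only numpy, scipy, OpenCV 4.12 (cv2) and the standard library are available. Lean on these libraries where they do the work, as an engineer would, in place of code of your own. Each camera call takes 0.05 s, during which the arm holds its last target. There are 200 camera calls.

## Task

The black focus carriage lies askew on the measuring stage; set it up for inspection by pushing it along the stage with the fingertips, against its side faces, until it sits square in the corner, its long back side flush against the back rail and its left end flush against the end stop. Push it only: do not lift or tip it, keep the fingers off the bright machined guideway on its top, and leave everything else standing where it is. Take the hand away when it is seated.

Things in the scene. Friction and masses are not known exactly. Their poses are not given: they have to be found in the camera images.
- stage: low measuring stage (micrometer cross table), fixed, turned up to 0.22 rad. Origin on the bench under its middle, z up; its x axis points from the robot's side to the back rail, y to the left along the rail. Flat aluminium top plate 320 mm (x) by 380 mm (y), its surface 70 mm above the origin. Two micrometer heads stick out below the top's level, about 100 mm from the right and near sides
- rail (a point): middle of the foot of the back rail's inner face, at (+115, 0, +70) mm in the stage's frame; axes as the stage. The rail is a fixed steel bar along the stage's y, 350 mm long, 14 mm high above the top plate and 12 mm thick (to +x); its inner face looks to -x
- end_stop: end stop, fixed, at another place along the rail each time. Origin in the inner corner, on the top plate; axes as the stage. The carriage belongs on its -x, -y side: rail face at x = 0, stop face at y = 0. Steel bar 14 mm high, 14 mm thick (y 0 to 14), from the rail 83 mm towards the near side; over the rail a clamp block (x -12 to +28 mm, y 0 to 30 mm) with thumb screw, 45 mm high
- carriage: the black focus carriage, a flat rectangular aluminium plate 95 mm (its x) by 120 mm (its y) and 18 mm thick, loose on the stage, 0.55 to 0.85 kg, too wide to be grasped across. Origin at the centre of its underside, z up; its long back side is the face x = +47.5 mm, its left end the face y = +60 mm. It starts up to 0.3 rad askew to the stage
- back_left (a point): point on the carriage's vertical back left edge, 9 mm above its underside, at (+47.5, +60, +9) mm in the carriage's frame; axes as the carriage
- back_right (a point): point on the carriage's vertical back right edge, at (+47.5, -60, +9) mm in the carriage's frame; axes as the carriage
- guideway: bright machined dovetail guideway, part of the carriage, raised 12 mm above the middle of the black plate (its top is 30 mm above the carriage's underside), 36 mm (x) by 90 mm (y); origin at the centre of its foot, 18 mm above the carriage's origin. Not to be touched
- clamp_knob: bystander: loose black knurled knob, 30 mm across and 28 mm high, on the near left part of the stage; origin at the centre of its underside
- lens_ring: bystander: loose dark metal ring, 38 mm across and 12 mm high, on the stage to the left of the end stop; origin at the centre of its underside
- eyepiece: bystander: black eyepiece standing on the bench to the left, 41 mm across, 62 mm high; origin at the centre of its underside
- dust_cap: bystander: flat black cap on the bench to the left, 68 mm across, 14 mm high; origin at the centre of its underside
- screwdriver: bystander: screwdriver lying on the bench to the left; origin under its middle
- objective_short: bystander: steel objective standing on the bench to the right, 27 mm across, 36 mm high; origin at the centre of its underside
- objective_long: bystander: steel objective standing on the bench to the right, 27 mm across, 50 mm high; origin at the centre of its underside
- oil_bottle: bystander: small amber bottle on the bench to the right, 42 mm across, 75 mm high; origin at the centre of its underside
Not all that is in view belongs to the job. Leave any orange or red look-alike of the carriage alone.

How it is judged:
At the end, for the whole second after the job is handed in: The carriage lies flat and at rest on the stage top, both ends of its back side within 2 mm of the back rail and its left end within 2 mm of the end stop; the robot touches nothing (x of back_left in the frame of end_stop between -0.002 and 0.002 m and x of back_right in the frame of end_stop between -0.002 and 0.002 m and y of back_left in the frame of end_stop between -0.002 and 0.002 m and z of carriage in the frame of end_stop between -0.0015 and 0.0015 m and angle between carriage's own z axis and vertical below 0.02 rad and linear speed of carriage below 0.005 m/s).
It fails at once if the carriage is lifted more than 5 mm or tipped more than about 5 degrees (z of carriage in the frame of stage above 0.075 m or angle between carriage's own z axis and vertical above 0.09 rad).
It fails at once if the carriage is pushed off the stage top (z of carriage in the frame of stage below 0.06 m).
It fails at once if the robot touches the guideway on the carriage (contact force between any of the fingers, the arm and guideway above 0.5 N).
It fails at once if one of the other loose things is moved by more than 15 mm (distance of any of clamp_knob, lens_ring, eyepiece, dust_cap, screwdriver, objective_short, objective_long, oil_bottle from where it was at the start of the episode above 0.015 m).
It also fails if it takes over 51 s, if anything falls off the work surface, if the arm or the gripper's body presses on something with over 40 N, if the wrist force passes 120 N, or if a joint passes its speed limit or range.

## Working session

There is one attempt and no reset: what is moved stays moved. The work goes in short steps, Python scripts to look and compute and a tool call to move; the robot and the scene stay as the last step left them, time stands still between calls to the robot, and variables do not carry over. Pictures are saved under pics/ and viewed, at most 10 in all, crops included, and the job is handed in when it is done.

Besides the shell and the picture viewer there is one more tool, called as a command line: name --argument value ..., lists and objects as JSON in quotes. apply_moves: Moves the arm, as the interface text tells. Its arguments: {"type":"object","properties":{"moves":{"type":"array"}},"required":["moves"]}

```bash
mkdir -p pics; ls
cat > h.py <<'E'
import numpy as np, cv2
from bench import ctrl
def cloud(name,d):
    p=ctrl.camera_params(name);K=np.array(p["K"]);T=np.array(p["cam_to_world"])
    v,u=np.mgrid[:d.shape[0],:d.shape[1]]
    P=np.stack([(u-K[0,2])/K[0,0]*d,(v-K[1,2])/K[1,1]*d,d],-1)
    return P@T[:3,:3].T+T[:3,3]
E
python3 - <<'E'
from h import *
for n in ("top","scene"):
    im,d=ctrl.camera(n); cv2.imwrite(f"pics/{n}0.png",im[...,::-1])
    P=cloud(n,d); np.savez(f"{n}0.npz",im=im,d=d,P=P)
    for t in ("carriage","end_stop","clamp_knob","lens_ring","guideway","stage"):
        for r in ctrl.outline_of(n,t)[:2]:
            m=r["region"]&(d>0); q=P[m]
            print(n,t,round(r["score"],2),np.round(r["position"]),m.sum(),np.round(np.median(q,0),3) if m.any() else "", np.round(cv2.minAreaRect(q[:,:2].astype(np.float32))[0:3:2],3) if 0 else cv2.minAreaRect(q[:,:2].astype(np.float32)) if m.any() else "")
print(ctrl.get_obs())
E
```

```text
pics
top carriage 0.87 [389. 140.] 743 [ 0.738 -0.325  0.021] ((0.7433944940567017, -0.3294551968574524), (0.09461776912212372, 0.1300535500049591), 35.6006965637207)
top carriage 0.85 [439. 263.] 859 [ 0.271 -0.474  0.021] ((0.2717476189136505, -0.4785093367099762), (0.1194247230887413, 0.0958886668086052), 16.620853424072266)
top end_stop 0.67 [418. 218.] 49 [ 0.433 -0.412  0.035] ((0.4334736168384552, -0.415178120136261), (0.022250110283493996, 0.024823974817991257), 1.350241780281067)
top end_stop 0.55 [280. 140.] 183 [0.714 0.091 0.091] ((0.6974480152130127, 0.09411885589361191), (0.02890447899699211, 0.11051792651414871), 85.87796020507812)
top clamp_knob 0.62 [267. 201.] 66 [0.494 0.133 0.097] ((0.4946718215942383, 0.1330084353685379), (0.029107870534062386, 0.028813296929001808), 0.22029578685760498)
top guideway 0.78 [392. 140.] 215 [ 0.741 -0.326  0.032] ((0.7415610551834106, -0.3259119987487793), (0.037032902240753174, 0.09018290787935257), 37.08597946166992)
top guideway 0.66 [386. 257.] 274 [ 0.295 -0.296  0.031] ((0.2952975034713745, -0.29499995708465576), (0.0418738201
[... 1512 characters left out ...]
0339813232422)
{'time_s': 0.7, 'q': array([ 9.71702297e-01,  1.80750857e-01,  1.60702201e+00,  1.56226560e-05,
        1.35376423e+00, -2.06296959e-01]), 'dq': array([ 0.00048231, -0.00062504, -0.00130043,  0.00035391,  0.00109345,
       -0.00050105]), 'joint_efforts': array([ 1.79857989e-04, -4.44732749e+01, -3.51610422e+01, -2.49253080e-04,
        7.92401606e-04,  6.20187635e-06]), 'eef_pos': array([0.22008363, 0.53123453, 0.23130546]), 'eef_rot': array([3.86843095e-06, 1.95140025e-01, 9.80775392e-01, 2.85458666e-05]), 'wrist_force': array([ 0.64730768, -0.3818564 ,  0.45453653]), 'torque': array([ 0.00515337, -0.01680032,  0.05096432]), 'grasp_force': 0.0, 'opening': 0.9982104811717478}
```

Run:
```python
import cv2,numpy as np
a=cv2.imread("pics/top0.png")[100:300,220:460]; b=cv2.imread("pics/scene0.png")[130:330,270:510]
cv2.imwrite("pics/both.png",np.vstack([cv2.resize(a,None,fx=1.5,fy=1.5,interpolation=3),cv2.resize(b,None,fx=1.5,fy=1.5)]))
# height map of the stage region
H={}
for n in("top","scene"):
    z=np.load(n+"0.npz");P=z["P"].reshape(-1,3);
    k=(P[:,0]>.35)&(P[:,0]<.8)&(P[:,1]>-.28)&(P[:,1]<.24)&(P[:,2]>.06)
    P=P[k]; print(n,np.histogram(P[:,2],bins=np.arange(.062,.13,.003)))
    for lo,hi,t in((.096,.104,"guide"),(.0855,.0925,"plate"),(.0785,.0865,"rail")):
        q=P[(P[:,2]>lo)&(P[:,2]<hi)]
        print(n,t,len(q))
    s=P[(P[:,2]>.067)&(P[:,2]<.074)]; print("stage",cv2.minAreaRect(s[:,:2].astype(np.float32)))
```

```text
top (array([ 173,  937, 2474, 2517, 1136,  238,  141,  257,  303,  254,  101,
         71,  132,  118,   40,    6,    8,    8,    6,    4,    0,    0]), array([0.062, 0.065, 0.068, 0.071, 0.074, 0.077, 0.08 , 0.083, 0.086,
       0.089, 0.092, 0.095, 0.098, 0.101, 0.104, 0.107, 0.11 , 0.113,
       0.116, 0.119, 0.122, 0.125, 0.128]))
top guide 300
top plate 636
top rail 528
stage ((0.5968321561813354, 0.008100613951683044), (0.3804317116737366, 0.3213992416858673), 81.30400848388672)
scene (array([ 106,  208, 2951, 5789,  915,  183,  206,  481,  541,  497,   81,
         62,  185,  273,   40,    9,   10,   19,   18,    1,    0,    0]), array([0.062, 0.065, 0.068, 0.071, 0.074, 0.077, 0.08 , 0.083, 0.086,
       0.089, 0.092, 0.095, 0.098, 0.101, 0.104, 0.107, 0.11 , 0.113,
       0.116, 0.119, 0.122, 0.125, 0.128]))
scene guide 496
scene plate 1176
scene rail 886
stage ((0.5956847667694092, 0.007819026708602905), (0.3808037340641022, 0.32474285364151), 81.10149383544922)
```

View pics/both.png

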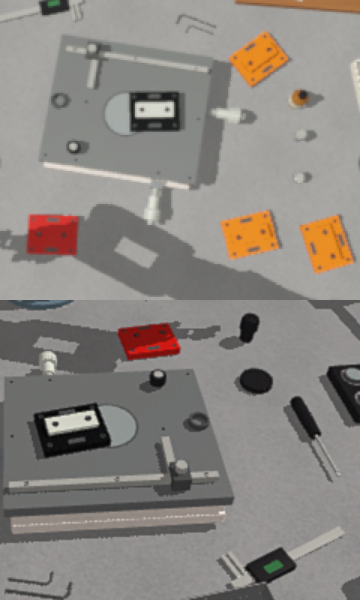

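The top picture shows the stage with the rail at the top (image +x up). The end stop is at about (95,70), the carriage at (155,110), the knob at (75,147) and the ring at (60,100). Next I'll measure everything in the stage frame.

```bash
cat >> h.py <<'E'
yaw=np.radians(-8.8); C=np.array([.5965,.008]); R=np.array([[np.cos(yaw),-np.sin(yaw)],[np.sin(yaw),np.cos(yaw)]])
E
python3 - <<'E'
from h import *
A=[]
for n in("top","scene"):
    z=np.load(n+"0.npz");P=z["P"].reshape(-1,3);im=z["im"].reshape(-1,3).astype(int)
    S=np.c_[(P[:,:2]-C)@R,P[:,2]]*1000
    k=(abs(S[:,0])<165)&(abs(S[:,1])<195)&(S[:,2]>60)
    S=S[k];c=im[k]
    s=S[(S[:,2]>66)&(S[:,2]<74)]
    pl=np.linalg.lstsq(np.c_[s[:,:2],np.ones(len(s))],s[:,2],rcond=None)[0];print(n,"plane",pl)
    h=S[:,2]-S[:,:2]@pl[:2]-pl[2]
    r=S[(h>9)&(h<18)&(abs(S[:,0]-121)<15)&(abs(S[:,1])<175)]
    r=r[r[:,1]<60]
    for y in range(-180,60,40):
        q=r[(r[:,1]>y)&(r[:,1]<y+40),0]; print("rail",y,np.percentile(q,[3,50,97]).round(1) if len(q) else "")
    r=S[(h>9)&(h<18)&(S[:,0]>35)&(S[:,0]<95)&(S[:,1]>20)]
    for x in range(25,105,20):
        q=r[(r[:,0]>x)&(r[:,0]<x+20),1]; print("stop",x,np.percentile(q,[3,50,97]).round(1) if len(q) else "")
    b=S[(h>24)&(S[:,0]>90)]; print("block",np.percentile(b,[3,97],axis=0).round(1) if len(b) else "")
    m=(h>12)&(h<36)&(S[:,0]<85)&(S[:,1]<75)&(S[:,1]>-150)&(S[:,0]>-120)
    q=S[m]; hh=h[m]
    print("carr",cv2.minAreaRect(q[:,:2].astype(np.float32)), "guide",cv2.minAreaRect(q[hh>26][:,:2].astype(np.float32)))
    big=h[(h>12)&(S[:,0]<60)&(S[:,1]>60)]; q=S[(h>12)&(S[:,0]<30)&(S[:,1]>60)];print("knob",q.mean(0))
    q=S[(h>6)&(S[:,0]<90)&(S[:,1]>110)&(S[:,0]>0)];print("ring",q.mean(0))
E
```

```text
top plane [ 6.58104624e-04 -1.34639671e-04  7.05321727e+01]
rail -180 [115.  120.7 126.5]
rail -140 [114.  119.9 127. ]
rail -100 [114.3 120.  126.8]
rail -60 [114.7 121.5 126.6]
rail -20 [114.7 120.1 127.5]
rail 20 [114.2 120.5 127.3]
stop 25 [ 91.4  99.3 169.3]
stop 45 [ 73.6  96.  127.4]
stop 65 [ 88.6  95.  106.3]
stop 85 [ 41.2  98.5 102.4]
block [[102.4  89.9  95.1]
 [141.6 118.3 119.1]]
carr ((-1.0339317321777344, -67.40237426757812), (97.66511535644531, 115.8586196899414), 9.266878128051758) guide ((-10.224685668945312, -69.31086730957031), (55.399898529052734, 88.69473266601562), 13.817108154296875)
knob [-93.60288865 120.336426    93.9478119 ]
ring [ 30.20507202 162.51959932  79.79887422]
scene plane [-1.19829910e-03 -3.68205308e-04  7.15007699e+01]
rail -180 [114.5 122.6 127.7]
rail -140 [114.7 122.  127.6]
rail -100 [114.2 121.2 127.4]
rail -60 [114.5 121.5 127.4]
rail -20 [114.4 121.9 127.3]
rail 20 [113.6 121.8 127.3]
stop 25 [ 88.2  94.2 100.4]
stop 45 [ 88.   93.7 101.4]
stop 65 [ 88.5  94.6 101.7]
stop 85 [ 88.   92.3 100.4]
block [[105.   88.3  96.1]
 [142.7 117.4 117.4]]
carr ((-1.9715385437011719, -67.73900604248047), (100.67782592773438, 120.69538879394531), 9.788957595825195) guide ((-1.8511695861816406, -68.02375030517578), (39.761756896972656, 90.24048614501953), 9.218668937683105)
knob [-90.0791173  120.09930439  92.89585461]
ring [  5.67463264 164.37476353  81.66942119]
```

apply_moves --moves '[{"jaw": 0.7, "offset": [0, 0, 0], "rot": [0, 0, -7]}, {"jaw": 0.7, "offset": [0, 0, 0], "rot": [0, 0, -6.7]}, {"jaw": 0.7, "offset": [-33, -49, 0], "rot": [0, 0, 0]}, {"jaw": 0.7, "offset": [-33, -49, 0], "rot": [0, 0, 0]}, {"jaw": 0.7, "offset": [-33, -49, 0], "rot": [0, 0, 0]}]'

```text
time_s: 1.32
eef_pos: [0.2959, 0.3694, 0.2314]
eef_rot: [0.0, 0.076, 0.997, 0.0]
wrist_force: [0.5, -0.3, -0.3]
opening: 0.696
grasp_force: 0.0
```

apply_moves --moves '[{"jaw": 0.7, "offset": [-33, -49, 0], "rot": [0, 0, 0]}, {"jaw": 0.7, "offset": [-33, -49, 0], "rot": [0, 0, 0]}, {"jaw": 0.7, "offset": [-33, -49, 0], "rot": [0, 0, 0]}, {"jaw": 0.7, "offset": [-33, -49, 0], "rot": [0, 0, 0]}, {"jaw": 0.7, "offset": [-33, -49, 0], "rot": [0, 0, 0]}]'

```text
time_s: 1.95
eef_pos: [0.4217, 0.1016, 0.2318]
eef_rot: [0.001, 0.077, 0.997, 0.0]
wrist_force: [1.3, 0.9, -0.1]
opening: 0.705
grasp_force: 0.0
```

```bash
cat > st.py <<'E'
from h import *
from scipy.spatial.transform import Rotation as Ro
def st():
    o=ctrl.get_obs(); s=(o["eef_pos"][:2]-C)@R*1000; M=Ro.from_quat(np.roll(o["eef_rot"],-1)).as_matrix()
    print("t",o["time_s"],"tcp stage mm",s.round(1),"z",round(o["eef_pos"][2]*1000,1),"yaw err deg",round(np.degrees(np.arctan2(M[1,1],M[0,1]))-81.2,2),"zax",M[:,2].round(3),"F stage",(o["wrist_force"][:2]@R).round(1),o["wrist_force"][2].round(1),"op",round(o["opening"],2))
if __name__=="__main__": st()
E
python3 st.py
```

```text
t 1.95 tcp stage mm [-187.1   65.8] z 231.8 yaw err deg -0.01 zax [ 0.001  0.    -1.   ] F stage [1.1 1.1] -0.1 op 0.7
```

apply_moves --moves '[{"jaw": 0.7, "offset": [-30, -46, 0], "rot": [0, 0, 0]}, {"jaw": 0.7, "offset": [-30, -46, 0], "rot": [0, 0, 0]}, {"jaw": 0.7, "offset": [-30, -46, 0], "rot": [0, 0, 0]}, {"jaw": 0.7, "offset": [0, 0, 50], "rot": [0, 0, 0]}, {"jaw": 0.7, "offset": [0, 0, 50], "rot": [0, 0, 0]}]'

```text
time_s: 2.58
eef_pos: [0.4896, -0.048, 0.1307]
eef_rot: [0.001, 0.078, 0.997, -0.0]
wrist_force: [0.8, -1.0, -0.9]
opening: 0.703
grasp_force: 0.0
```

apply_moves --moves '[{"jaw": 0.7, "offset": [0, 0, 30], "rot": [0, 0, 0]}, {"jaw": 0.7, "offset": [0, 0, 14], "rot": [0, 0, 0]}, {"jaw": 0.7, "offset": [0, 0, 14], "rot": [0, 0, 0]}, {"jaw": 0.7, "offset": [0, 0, 0], "rot": [0, 0, 0]}, {"jaw": 0.7, "offset": [0, 0, 0], "rot": [0, 0, 0]}]'

```text
time_s: 3.2
eef_pos: [0.4896, -0.0469, 0.0743]
eef_rot: [0.001, 0.077, 0.997, -0.0]
wrist_force: [-0.4, -0.1, 0.4]
opening: 0.696
grasp_force: 0.0
```

Run:
```python
from st import *
st()
a,_=ctrl.camera("wrist"); b,_=ctrl.camera("scene")
cv2.imwrite("pics/w1.png",np.vstack([cv2.resize(a,(480,300))[:,:,::-1],cv2.resize(b[130:330,270:510],(360,300))[:,:,::-1].copy() if 0 else cv2.resize(b[130:290,270:526],(480,300))[:,:,::-1]]))
```

```text
t 3.2 tcp stage mm [-97.2 -70.6] z 74.3 yaw err deg 0.0 zax [ 0.002 -0.001 -1.   ] F stage [-0.4 -0.1] 0.4 op 0.7
```

View pics/w1.png

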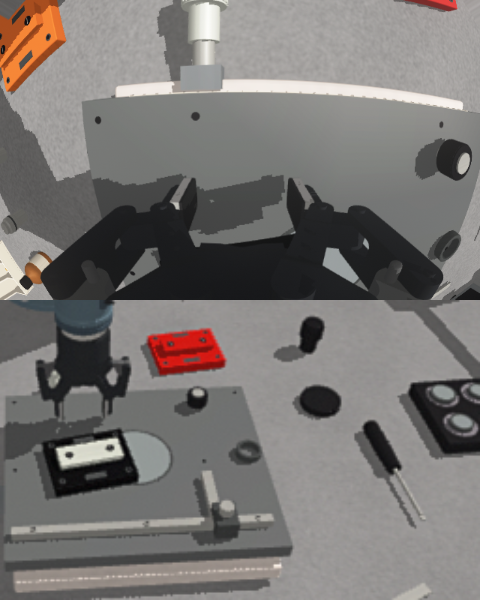

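The wrist picture shows the fingers down on the plate, clear of the micrometer at (205,50). The scene crop shows them behind the near face of the carriage, which is at about (90,460). Starting the push towards the rail.

apply_moves --moves '[{"jaw": 0.7, "offset": [-10, 0, 0], "rot": [0, 0, 0]}, {"jaw": 0.7, "offset": [-10, 0, 0], "rot": [0, 0, 0]}, {"jaw": 0.7, "offset": [-6, 0, 0], "rot": [0, 0, 0]}, {"jaw": 0.7, "offset": [-6, 0, 0], "rot": [0, 0, 0]}, {"jaw": 0.7, "offset": [-6, 0, 0], "rot": [0, 0, 0]}]'

```text
time_s: 3.92
eef_pos: [0.5248, -0.0517, 0.0726]
eef_rot: [-0.002, 0.076, 0.997, 0.001]
wrist_force: [-7.5, 3.2, 5.1]
opening: 0.702
grasp_force: 3.4
```

apply_moves --moves '[{"jaw": 0.7, "offset": [-6, 0, 0], "rot": [0, 0, 0]}, {"jaw": 0.7, "offset": [-6, 0, 0], "rot": [0, 0, 0]}, {"jaw": 0.7, "offset": [-6, 0, 0], "rot": [0, 0, 0]}, {"jaw": 0.7, "offset": [-6, 0, 0], "rot": [0, 0, 0]}, {"jaw": 0.7, "offset": [-6, 0, 0], "rot": [0, 0, 0]}]'

```text
time_s: 4.55
eef_pos: [0.554, -0.0563, 0.0725]
eef_rot: [-0.003, 0.077, 0.997, 0.001]
wrist_force: [-7.6, 1.2, 4.2]
opening: 0.698
grasp_force: 3.7
```

```bash
cat >> h.py <<'E'
def carr():
    im,d=ctrl.camera("scene"); P=cloud("scene",d).reshape(-1,3); im=im.reshape(-1,3).astype(int)
    S=np.c_[(P[:,:2]-C)@R*1000,P[:,2]*1000-71.3]
    m=(S[:,0]>-60)&(S[:,0]<114)&(S[:,1]>-150)&(S[:,1]<87)
    b=S[m&(S[:,2]>26)&(S[:,2]<34)&(im.min(1)>120)]
    a=S[m&(S[:,2]>10)&(S[:,2]<34)]
    print("guide",np.round(np.hstack(cv2.minAreaRect(b[:,:2].astype(np.float32))),1),"all",np.percentile(a[:,:2],[2,98],axis=0).round(1).tolist())
    return d
E
python3 -c "
from st import *
st(); carr()"
```

```text
t 4.55 tcp stage mm [-32.2 -70.1] z 72.5 yaw err deg 0.02 zax [-0.005  0.001 -1.   ] F stage [-7.7  0.1] 4.2 op 0.7
guide [ 26.  -76.   89.4  39.2  88.9] all [[-23.7, -133.0], [74.4, -17.6]]
```

apply_moves --moves '[{"jaw": 0.7, "offset": [-6, 0, -2], "rot": [0, 0, 0]}, {"jaw": 0.7, "offset": [-6, 0, 0], "rot": [0, 0, 0]}, {"jaw": 0.7, "offset": [-6, 0, 0], "rot": [0, 0, 0]}, {"jaw": 0.7, "offset": [-6, 0, 0], "rot": [0, 0, 0]}, {"jaw": 0.7, "offset": [-6, 0, 0], "rot": [0, 0, 0]}]'

```text
time_s: 5.22
eef_pos: [0.5859, -0.0618, 0.0752]
eef_rot: [-0.0, 0.077, 0.997, 0.0]
wrist_force: [-3.6, 0.5, -3.5]
opening: 0.696
grasp_force: 1.6
```

apply_moves --moves '[{"jaw": 0.7, "offset": [-2, 0, 0], "rot": [0, 0, 0]}, {"jaw": 0.7, "offset": [-2, 0, 0], "rot": [0, 0, 0]}, {"jaw": 0.7, "offset": [-2, 0, 0], "rot": [0, 0, 0]}, {"jaw": 0.7, "offset": [-1, 0, 0], "rot": [0, 0, 0]}, {"jaw": 0.7, "offset": [-1, 0, 0], "rot": [0, 0, 0]}]'

```text
time_s: 5.85
eef_pos: [0.5935, -0.0629, 0.0753]
eef_rot: [-0.0, 0.077, 0.997, 0.0]
wrist_force: [-4.2, 0.5, -0.7]
opening: 0.7
grasp_force: 2.4
```

```bash
python3 -c "
from st import *
st(); carr()"
```

```text
t 5.85 tcp stage mm [  7.9 -70.5] z 75.3 yaw err deg -0.0 zax [-0.  0. -1.] F stage [-4.2 -0.1] -0.7 op 0.7
guide [ 65.3 -75.9  39.9  89.6   0.3] all [[15.4, -133.6], [113.0, -17.8]]
```

apply_moves --moves '[{"jaw": 0.7, "offset": [15, 0, 0], "rot": [0, 0, 0]}, {"jaw": 0.7, "offset": [0, 0, -45], "rot": [0, 0, 0]}, {"jaw": 0.5, "offset": [0, 0, -40], "rot": [0, 0, 0]}, {"jaw": 0.4, "offset": [-37, -47, 0], "rot": [0, 0, 0]}, {"jaw": 0.4, "offset": [-37, -48, 0], "rot": [0, 0, 0]}]'

```text
time_s: 6.52
eef_pos: [0.6403, -0.1673, 0.1632]
eef_rot: [0.003, 0.076, 0.997, -0.001]
wrist_force: [1.1, -0.1, 0.2]
opening: 0.402
grasp_force: 0.0
```

apply_moves --moves '[{"jaw": 0.4, "offset": [0, 0, 0], "rot": [0, 0, 10]}, {"jaw": 0.4, "offset": [0, 0, 0], "rot": [0, 0, 10]}, {"jaw": 0.4, "offset": [0, 0, 0], "rot": [0, 0, 10]}, {"jaw": 0.4, "offset": [0, 0, 0], "rot": [0, 0, 10]}, {"jaw": 0.4, "offset": [0, 0, 0], "rot": [0, 0, 10]}]'

```text
time_s: 7.15
eef_pos: [0.6389, -0.1666, 0.1615]
eef_rot: [0.002, 0.493, 0.87, 0.0]
wrist_force: [0.4, -0.0, 0.4]
opening: 0.398
grasp_force: 0.0
```

apply_moves --moves '[{"jaw": 0.4, "offset": [0, 0, 0], "rot": [0, 0, 10]}, {"jaw": 0.4, "offset": [0, 0, 0], "rot": [0, 0, 10]}, {"jaw": 0.4, "offset": [0, 0, 0], "rot": [0, 0, 10]}, {"jaw": 0.4, "offset": [0, 0, 0], "rot": [0, 0, 10]}, {"jaw": 0.4, "offset": [0, 0, 0], "rot": [0, 0, 0]}]'

```text
time_s: 7.78
eef_pos: [0.6386, -0.1664, 0.1613]
eef_rot: [0.002, 0.759, 0.651, 0.001]
wrist_force: [-0.0, -0.2, -0.1]
opening: 0.402
grasp_force: 0.0
```

```bash
python3 -c "
from st import *
st(); carr()"
```

```text
t 7.775 tcp stage mm [  68.3 -165.9] z 161.3 yaw err deg -89.92 zax [ 0.003 -0.001 -1.   ] F stage [-0.  -0.2] -0.1 op 0.4
guide [ 66.1 -75.7  89.2  40.8  88.8] all [[20.9, -133.9], [113.0, -18.0]]
```

apply_moves --moves '[{"jaw": 0.4, "offset": [0, -2, 50], "rot": [0, 0, 0]}, {"jaw": 0.4, "offset": [0, 0, 24], "rot": [0, 0, 0]}, {"jaw": 0.4, "offset": [0, 0, 10], "rot": [0, 0, 0]}, {"jaw": 0.4, "offset": [8, 0, 0], "rot": [0, 0, 0]}, {"jaw": 0.4, "offset": [6, 0, 0], "rot": [0, 0, 0]}]'

```text
time_s: 8.45
eef_pos: [0.6387, -0.1515, 0.078]
eef_rot: [0.001, 0.759, 0.651, 0.001]
wrist_force: [-0.2, 0.6, 0.4]
opening: 0.399
grasp_force: 0.0
```

apply_moves --moves '[{"jaw": 0.4, "offset": [6, 0, 0], "rot": [0, 0, 0]}, {"jaw": 0.4, "offset": [6, 0, 0], "rot": [0, 0, 0]}, {"jaw": 0.4, "offset": [6, 0, 0], "rot": [0, 0, 0]}, {"jaw": 0.4, "offset": [6, 0, 0], "rot": [0, 0, 0]}, {"jaw": 0.4, "offset": [6, 0, 0], "rot": [0, 0, 0]}]'

```text
time_s: 9.07
eef_pos: [0.643, -0.1236, 0.078]
eef_rot: [0.002, 0.759, 0.651, -0.0]
wrist_force: [-0.5, -5.9, 2.6]
opening: 0.402
grasp_force: 3.1
```

```bash
python3 -c "
from st import *
st(); carr()"
```

```text
t 9.075 tcp stage mm [  66.1 -123. ] z 78.0 yaw err deg -90.0 zax [ 0.002 -0.003 -1.   ] F stage [ 0.4 -5.9] 2.6 op 0.4
guide [ 66.1 -52.2  89.7  40.7  89.9] all [[21.2, -119.0], [113.1, 5.3]]
```

apply_moves --moves '[{"jaw": 0.4, "offset": [6, 0, 0], "rot": [0, 0, 0]}, {"jaw": 0.4, "offset": [7, 0, 0], "rot": [0, 0, 0]}, {"jaw": 0.4, "offset": [7, 0, 0], "rot": [0, 0, 0]}, {"jaw": 0.4, "offset": [7, 0, 0], "rot": [0, 0, 0]}, {"jaw": 0.4, "offset": [7, 0, 0], "rot": [0, 0, 0]}]'

```text
time_s: 9.75
eef_pos: [0.6482, -0.0901, 0.0779]
eef_rot: [0.002, 0.759, 0.651, -0.0]
wrist_force: [-0.6, -6.8, 2.7]
opening: 0.398
grasp_force: 3.4
```

apply_moves --moves '[{"jaw": 0.4, "offset": [7, 0, 0], "rot": [0, 0, 0]}, {"jaw": 0.4, "offset": [7, 0, 0], "rot": [0, 0, 0]}, {"jaw": 0.4, "offset": [7, 0, 0], "rot": [0, 0, 0]}, {"jaw": 0.4, "offset": [6, 0, 0], "rot": [0, 0, 0]}, {"jaw": 0.4, "offset": [4, 0, 0], "rot": [0, 0, 0]}]'

```text
time_s: 10.38
eef_pos: [0.653, -0.0593, 0.0779]
eef_rot: [0.002, 0.759, 0.651, -0.0]
wrist_force: [-1.3, -6.6, 2.9]
opening: 0.401
grasp_force: 3.5
```

apply_moves --moves '[{"jaw": 0.4, "offset": [2, 0, 0], "rot": [0, 0, 0]}, {"jaw": 0.4, "offset": [2, 0, 0], "rot": [0, 0, 0]}, {"jaw": 0.4, "offset": [2, 0, 0], "rot": [0, 0, 0]}, {"jaw": 0.4, "offset": [1, 0, 0], "rot": [0, 0, 0]}, {"jaw": 0.4, "offset": [0, 0, 0], "rot": [0, 0, 0]}]'

```text
time_s: 11.0
eef_pos: [0.6541, -0.0525, 0.0779]
eef_rot: [0.002, 0.759, 0.651, 0.0]
wrist_force: [-0.6, -5.7, 3.4]
opening: 0.401
grasp_force: 3.1
```

```bash
python3 -c "
from st import *
st(); carr()"
```

```text
t 11.0 tcp stage mm [ 66.1 -51. ] z 77.9 yaw err deg -90.0 zax [ 0.002 -0.003 -1.   ] F stage [ 0.3 -5.8] 3.4 op 0.4
guide [65.9 19.6 90.  40.6 87.9] all [[21.5, -54.1], [113.2, 77.4]]
```

apply_moves --moves '[{"jaw": 0.4, "offset": [2, 0, 0], "rot": [0, 0, 0]}, {"jaw": 0.4, "offset": [2, 0, 0], "rot": [0, 0, 0]}, {"jaw": 0.4, "offset": [1, 0, 0], "rot": [0, 0, 0]}, {"jaw": 0.4, "offset": [1, 0, 0], "rot": [0, 0, 0]}, {"jaw": 0.4, "offset": [0, 0, 0], "rot": [0, 0, 0]}]'

```text
time_s: 11.68
eef_pos: [0.6549, -0.0466, 0.0779]
eef_rot: [0.002, 0.759, 0.651, -0.0]
wrist_force: [-1.2, -5.7, 3.9]
opening: 0.402
grasp_force: 3.2
```

apply_moves --moves '[{"jaw": 0.4, "offset": [1, 0, 0], "rot": [0, 0, 0]}, {"jaw": 0.4, "offset": [1, 0, 0], "rot": [0, 0, 0]}, {"jaw": 0.4, "offset": [0, 0, 0], "rot": [0, 0, 0]}, {"jaw": 0.4, "offset": [0, 0, 0], "rot": [0, 0, 0]}, {"jaw": 0.4, "offset": [0, 0, 0], "rot": [0, 0, 0]}]'

```text
time_s: 12.3
eef_pos: [0.6553, -0.0447, 0.0779]
eef_rot: [0.002, 0.759, 0.651, 0.0]
wrist_force: [-1.1, -6.0, 3.4]
opening: 0.4
grasp_force: 3.2
```

apply_moves --moves '[{"jaw": 0.4, "offset": [1, 0, 0], "rot": [0, 0, 0]}, {"jaw": 0.4, "offset": [1, 0, 0], "rot": [0, 0, 0]}, {"jaw": 0.4, "offset": [0, 0, 0], "rot": [0, 0, 0]}, {"jaw": 0.4, "offset": [0, 0, 0], "rot": [0, 0, 0]}, {"jaw": 0.4, "offset": [0, 0, 0], "rot": [0, 0, 0]}]'

```text
time_s: 12.92
eef_pos: [0.6554, -0.0441, 0.0779]
eef_rot: [0.002, 0.759, 0.651, -0.001]
wrist_force: [-2.0, -11.2, 4.2]
opening: 0.401
grasp_force: 5.7
```

```bash
python3 -c "
from st import *
st(); carr()"
```

```text
t 12.925 tcp stage mm [ 66.1 -42.5] z 77.9 yaw err deg -90.02 zax [ 0.002 -0.005 -1.   ] F stage [ -0.3 -11.3] 4.2 op 0.4
guide [65.8 28.1 38.6 90.3  0.4] all [[21.3, -46.1], [113.0, 85.1]]
```

apply_moves --moves '[{"jaw": 0.4, "offset": [1, 0, 0], "rot": [0, 0, 0]}, {"jaw": 0.4, "offset": [0.5, 0, 0], "rot": [0, 0, 0]}, {"jaw": 0.4, "offset": [0, 0, 0], "rot": [0, 0, 0]}, {"jaw": 0.4, "offset": [0, 0, 0], "rot": [0, 0, 0]}, {"jaw": 0.4, "offset": [-15, 0, 0], "rot": [0, 0, 0]}]'

```text
time_s: 13.6
eef_pos: [0.6529, -0.0544, 0.0771]
eef_rot: [0.0, 0.759, 0.651, 0.001]
wrist_force: [0.4, -0.0, -0.7]
opening: 0.402
grasp_force: 0.0
```

apply_moves --moves '[{"jaw": 0.4, "offset": [0, 0, -45], "rot": [0, 0, 0]}, {"jaw": 0.7, "offset": [0, 0, -40], "rot": [0, 0, 0]}, {"jaw": 0.7, "offset": [40, -41, 0], "rot": [0, 0, 0]}, {"jaw": 0.7, "offset": [40, -41, 0], "rot": [0, 0, 0]}, {"jaw": 0.7, "offset": [0, 0, 0], "rot": [0, 0, -10]}]'

```text
time_s: 14.22
eef_pos: [0.5809, 0.0409, 0.1611]
eef_rot: [-0.001, 0.697, 0.717, 0.0]
wrist_force: [0.8, -1.3, -0.1]
opening: 0.702
grasp_force: 0.0
```

apply_moves --moves '[{"jaw": 0.7, "offset": [0, 0, 0], "rot": [0, 0, -10]}, {"jaw": 0.7, "offset": [0, 0, 0], "rot": [0, 0, -10]}, {"jaw": 0.7, "offset": [0, 0, 0], "rot": [0, 0, -10]}, {"jaw": 0.7, "offset": [0, 0, 0], "rot": [0, 0, -10]}, {"jaw": 0.7, "offset": [0, 0, 0], "rot": [0, 0, -10]}]'

```text
time_s: 14.85
eef_pos: [0.5836, 0.0377, 0.1614]
eef_rot: [-0.0, 0.329, 0.944, 0.0]
wrist_force: [-0.2, 0.4, -0.3]
opening: 0.699
grasp_force: 0.0
```

apply_moves --moves '[{"jaw": 0.7, "offset": [0, 0, 0], "rot": [0, 0, -10]}, {"jaw": 0.7, "offset": [0, 0, 0], "rot": [0, 0, -10]}, {"jaw": 0.7, "offset": [0, 0, 0], "rot": [0, 0, -10]}, {"jaw": 0.7, "offset": [0, 0, 0], "rot": [0, 0, 0]}, {"jaw": 0.7, "offset": [0, 0, 0], "rot": [0, 0, 0]}]'

```text
time_s: 15.48
eef_pos: [0.5837, 0.0374, 0.1613]
eef_rot: [-0.0, 0.078, 0.997, 0.0]
wrist_force: [-0.5, 0.1, -0.2]
opening: 0.699
grasp_force: 0.0
```

```bash
python3 -c "
from st import *
st(); carr()"
```

```text
t 15.475 tcp stage mm [-17.2  27.1] z 161.3 yaw err deg -0.19 zax [-0.  0. -1.] F stage [-0.5 -0. ] -0.2 op 0.7
guide [65.9 28.1 39.9 90.1  0.2] all [[21.4, -31.1], [113.4, 84.3]]
```

apply_moves --moves '[{"jaw": 0.7, "offset": [0, 0, 50], "rot": [0, 0, 0]}, {"jaw": 0.7, "offset": [0, 0, 25], "rot": [0, 0, 0]}, {"jaw": 0.7, "offset": [0, 0, 10], "rot": [0, 0, 0]}, {"jaw": 0.7, "offset": [-10, 0, 0], "rot": [0, 0, 0]}, {"jaw": 0.7, "offset": [-10, 0, 0], "rot": [0, 0, 0]}]'

```text
time_s: 16.15
eef_pos: [0.6056, 0.0339, 0.078]
eef_rot: [0.002, 0.077, 0.997, -0.0]
wrist_force: [-0.1, -0.3, 0.7]
opening: 0.705
grasp_force: 0.0
```

apply_moves --moves '[{"jaw": 0.7, "offset": [-2, 0, 0], "rot": [0, 0, 0]}, {"jaw": 0.7, "offset": [-2, 0, 0], "rot": [0, 0, 0]}, {"jaw": 0.7, "offset": [-1, 0, 0], "rot": [0, 0, 0]}, {"jaw": 0.7, "offset": [-1, 0, 0], "rot": [0, 0, 0]}, {"jaw": 0.7, "offset": [0, 0, 0], "rot": [0, 0, 0]}]'

```text
time_s: 16.77
eef_pos: [0.6087, 0.0334, 0.0762]
eef_rot: [-0.001, 0.077, 0.997, 0.0]
wrist_force: [-4.1, 0.1, 2.6]
opening: 0.7
grasp_force: 2.1
```

```bash
python3 -c "
from st import *
st(); carr()"
```

```text
t 16.775 tcp stage mm [ 8.2 27. ] z 76.2 yaw err deg -0.0 zax [-0.002  0.    -1.   ] F stage [-4.1 -0.5] 2.6 op 0.7
guide [65.7 28.1 39.9 90.   0.9] all [[15.9, -31.1], [113.2, 84.7]]
```

apply_moves --moves '[{"jaw": 0.7, "offset": [-1, 0, 0], "rot": [0, 0, 0]}, {"jaw": 0.7, "offset": [-1, 0, 0], "rot": [0, 0, 0]}, {"jaw": 0.7, "offset": [0, 0, 0], "rot": [0, 0, 0]}, {"jaw": 0.7, "offset": [0, 0, 0], "rot": [0, 0, 0]}, {"jaw": 0.7, "offset": [0, 0, 0], "rot": [0, 0, 0]}]'

```text
time_s: 17.45
eef_pos: [0.6094, 0.0333, 0.0761]
eef_rot: [-0.002, 0.077, 0.997, 0.0]
wrist_force: [-10.0, 1.2, 7.9]
opening: 0.704
grasp_force: 4.9
```

apply_moves --moves '[{"jaw": 0.7, "offset": [-1, 0, 0], "rot": [0, 0, 0]}, {"jaw": 0.7, "offset": [-0.5, 0, 0], "rot": [0, 0, 0]}, {"jaw": 0.7, "offset": [0, 0, 0], "rot": [0, 0, 0]}, {"jaw": 0.7, "offset": [0, 0, 0], "rot": [0, 0, 0]}, {"jaw": 0.7, "offset": [0, 0, 0], "rot": [0, 0, 0]}]'

```text
time_s: 18.08
eef_pos: [0.6096, 0.0333, 0.076]
eef_rot: [-0.004, 0.076, 0.997, 0.0]
wrist_force: [-14.7, 1.5, 11.2]
opening: 0.7
grasp_force: 7.4
```

```bash
python3 -c "
from st import *
st(); carr()"
```

```text
t 18.075 tcp stage mm [ 9.1 27. ] z 76.0 yaw err deg 0.03 zax [-0.007  0.001 -1.   ] F stage [-14.7  -0.8] 11.2 op 0.7
guide [67.4 28.4 39.1 90.4  0.2] all [[16.1, -31.1], [113.2, 84.3]]
```

apply_moves --moves '[{"jaw": 0.7, "offset": [3, 0, 0], "rot": [0, 0, 0]}, {"jaw": 0.7, "offset": [20, 0, 0], "rot": [0, 0, 0]}, {"jaw": 0.7, "offset": [10, 0, -50], "rot": [0, 0, 0]}, {"jaw": 0.7, "offset": [50, 0, -30], "rot": [0, 0, 0]}, {"jaw": 0.7, "offset": [50, 0, -20], "rot": [0, 0, 0]}]'

```text
time_s: 18.75
eef_pos: [0.4818, 0.053, 0.1781]
eef_rot: [0.002, 0.077, 0.997, -0.0]
wrist_force: [0.5, -0.1, 0.3]
opening: 0.697
grasp_force: 0.0
```

Run:
```python
from st import *
st(); carr()
b,_=ctrl.camera("scene"); a,_=ctrl.camera("top")
cv2.imwrite("pics/f.png",np.vstack([cv2.resize(b[190:270,310:430],(450,300),interpolation=2),cv2.resize(a[120:190,260:365],(450,300),interpolation=2)])[:,:,::-1])
```

```text
t 18.75 tcp stage mm [-120.3   26.9] z 178.1 yaw err deg -0.02 zax [ 0.004 -0.    -1.   ] F stage [ 0.5 -0. ] 0.3 op 0.7
guide [66.6 28.4 91.4 40.7 87. ] all [[21.6, -31.3], [113.4, 84.7]]
```

View pics/f.png

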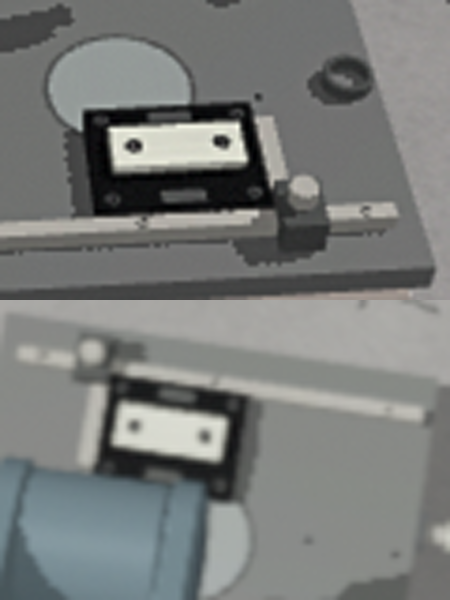

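The pictures show the carriage in the corner: its back is on the rail at (180,212) in the scene crop and its left end is on the stop at (265,160). No gap shows, and the push forces rose at both contacts.

```bash
python3 -c "
from bench import ctrl
print(ctrl.hand_in())"
```

```text
the job is handed in; nothing more can be done
None
```

I handed the job in at about 19 s. The carriage was pushed square into the corner until the force rose at both the back rail and the end stop, and the hand was taken away. The last pictures showed no gap, but the hand-in gave no verdict, so the 2 mm fit isn't confirmed.

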